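Weigh an eye bracket on the spring scale

TASK

Weigh the cast bracket that has an eye: hang it by its eye in the bend of the spring scale's hook, easing the weight onto the spring until it carries all of it before you let go, so that the hook is never jerked, dropped, overstretched or made to spring back. Once it hangs still, record the reading by pushing the black marker beside the scale down by its thumb pad until it is level with the pointer, and leave the bracket hanging and everything else where it is.

Things in the scene. Friction and masses are not known exactly. Their poses are not given: they have to be found in the camera images.
- bracket_mid (a point): Centre, half-way up (46 mm above the underside), of the dark cast eye bracket, which starts standing on the table. z up, x along the eye's hole, y its width; same after a half turn. Foot plate 50 (x) by 64 (y) by 8 mm; flat-sided neck 14 (x) by 44 (y) mm up to 60 mm (grip it across the 44 mm); ribs on the neck's broad sides up to 23 mm; eye on top, 95 mm tall in all. Weight unknown, 1.9 to 6.4 N.
- bracket_eye (a point): Centre of the bracket's eye, 75 mm above the bracket's underside (29 mm above point bracket_mid). Ring of round bar 7 mm thick, hole 26 mm, outside 40 mm; the hole runs along own x.
- hook_seat (a point): Upper surface of the floor of the hook's bend, where the eye must hang; moves with the hook. z up; x points from the hook's tip to the post (turned 0.2 to 0.6 rad clockwise from world x). Floor 14 mm long. At rest 205 mm over the table. When hung, the eye's centre is 13 mm under this point. The hook is a bar 6 mm thick; its level part, 5 mm higher, leaves the post 115 mm in +x from here. Free air above and below.
- hook_tip (a point): Centre of the rounded end (6 mm) of the hook's upturned tip, 19 mm in -x of and 9 mm above point hook_seat; the tip's top is 12 mm above, and the hook's lowest line 6 mm below, point hook_seat. The 26 mm eye passes over it with 4 mm to spare above and below.
- scale: The scale's fixed stand: upright post 22 by 44 mm, 248 mm tall, with a spring tube 30 mm thick on its +x side, on a base plate 110 by 130 by 12 mm. Origin at the foot of the post; z up, x as the hook's. The hook comes out of its -x face; pointer and marker stick out on its -y side.
- hook (a joint): How far the hook has sunk, m: 0 unloaded, stop at 0.10. Spring 80 N/m (12.5 mm per N), lightly damped, settles in 1 to 3 s. Delicate: never faster than 0.06 m/s up or down (let go when the hand carries, or presses, less than 0.3 N), never beyond 0.09 m, never pushed with more than 15 N.
- pointer_tip (a point): End of the scale's thin bright steel pointer (4 mm thick), which is fixed to the hook and sticks out 60 mm in own -y from the post's middle. Moves with the hook; own axes as the hook's.
- marker_pad (a point): Centre of the marker's thumb pad, a black plate 28 by 28 mm, 6 mm thick (its top is 3 mm above this point), on a thin bar beside the post, 28 mm in own -y beyond the pointer's tip and 6 mm nearer to the hook. It is level with the pointer when this point has the height of point pointer_tip. Free above.
- marker (a joint): How far down the marker has been slid, m; 0 at top, 0.10 at bottom. Slides vertically with about 1.5 N of friction and stays where left. It starts above the pointer. Pad and pointer are level when joint marker = joint hook + 0.015.
- plain_bracket: Bystander: the same foot and neck with a solid disc of 32 mm on top, no eye; 84 mm tall. Origin at its underside.
- jar: Bystander: glass jar with a metal lid, 72 mm across, 95 mm tall. Origin at its underside.
- tape: Bystander: cardboard ring 90 mm across, 24 mm tall. Origin at its underside.
- screwdriver: Bystander: screwdriver lying on the table.
- offcut: Bystander: wood offcut, 70 by 45 by 18 mm. Origin at its underside.
- cup: Bystander: white cup, 76 mm across, 85 mm tall. Origin at its underside.
Things that resemble listed ones, but are neither listed nor needed, are in the scene too. What is shaped like the part that bears bracket_mid but brown, purple or yellow is not meant.

How it is judged:
By the outcome, as a careful person would: the job done as asked, in the order asked, and still so for the second after the job is handed in, with the robot touching nothing.
It also fails if it takes over 70 s, if anything falls off the work surface, if the arm or the gripper's body presses on something with over 40 N, if the wrist force passes 120 N, or if a joint passes its speed limit or range.

ROBOT

A 6-joint arm with a two-finger parallel gripper is mounted at the origin on the work surface. World frame = base frame: x ahead of the robot, y to its left, z up, the work surface at z = 0. Lengths are in m, angles in rad, forces in N, time in s.
With the tool pointing down it reaches from about 0.35 to 0.975 m from the base axis. Payload 17.4 kg.
Tool frame: the origin (TCP) lies on the mounting face of the last link; the fingertips stand ahead of it and the grasp point (between the pads) lies 155 mm ahead of it (r.tcp_to_tips is the z of the fingertips in the tool frame, in m); z points along the fingers, x is the direction in which the jaws open and shut, and the axes are right-handed (so a half turn about z gives the same grasp; the last joint's range is limited). The gripper opens to 85 mm and grips with 20 to 120 N. Pads are 22 mm wide; open, the fingers measure 114 mm over their backs; the gripper's body (76 mm by 85 mm) begins 54 mm behind the grasp point. The pads swing forward as they close: fully open they stand 13 mm farther back than shut.
Start: joints at [1.289, 0.116, 1.442, -0, 1.584, -0.038], TCP at [0.163, 0.655, 0.405] pointing down, gripper open.
Joint ranges: [-2.83, 2.83], [-0.83, 2.19], [0.07, 2.5], [-1.14, 4.28], [0.01, 3], [-2.97, 2.97]. Speed limits (rad/s): [1.89, 1.89, 2.22, 3.14, 3.14, 3.14].

INTERFACE

Orientations are given as a unit quaternion [x, y, z, w].
In Python, from rig import r gives the robot as it stands.
- The arm moves only by the shell command python3 -m inch 'ROWS' [FORCE]. ROWS is a JSON object of lists of equal length, an entry for each row: "dp": the shift along the tool's x, y, z in mm, a list of three; "turn": the turn about the tool's z in degrees; "gripper": the opening, from 0 (shut) to 1 (fully open). In form: {"dp": [[tx, ty, tz], ...], "turn": [turn, ...], "gripper": [gripper, ...]}. A call has 1 to 8 rows; each row is the pose to reach, as a shift and turn from the pose measured when the call began, along the tool's axes at that moment; what a row does not reach only later rows make up. A row lasts 1/8 s, in which the tool goes at most 62.5 mm and 10.7 degrees, less where a joint would pass 70% of its speed; a pose out of reach is approached as far as the arm can. A call with a gripper value outside its range is refused whole. The fingers move at their own pace and stop on an object; FORCE is the grip in N (left out, the last holds). Time passes only in rows, so rows that repeat a pose let the fingers close. It gives the time, the measured TCP pose, the force and the opening at its end, in the units of the state.
- r.read_state(): the state, without advancing time (a new reading comes with each control period).
- r.grab_frame(name): name is "side" or "top"; returns a dict with "color" (480x640x3 uint8, blue, green, red), "camera_matrix" (3x3 intrinsics, pixels), "T" (4x4, takes a point from camera to world coordinates). Camera axes: x right, y up, looking along -z (the intrinsics and any distortion apply to the point x, -y, -z); pixel columns grow to the right and rows downward; lengths in m; the calibration is good to about 2 mm. A picture is of the moment at which its call begins. There is no depth.
- r.finish_job(): hands the job in, once; it reports no verdict.
The state is a dict: "t": time; "joint_positions": joint angles; "qd": joint speeds; "tau": joint torques, N m; "position": TCP position; "orientation": TCP orientation; "ft_force": force on the tool from outside, world axes, zero at the start; "wrist_torque": the same for the moment, N m; "width": finger opening in m.
Only numpy, scipy, OpenCV 4.12 (cv2) and the standard library are available. Lean on these libraries where they do the work, as an engineer would, in place of code of your own. Each camera call takes 0.05 s, during which the arm holds its last target. There are 200 camera calls.

## Working session

There is one attempt and no reset: what is moved stays moved. The work goes in short steps, Python scripts to look and compute and a shell command to move; the robot and the scene stay as the last step left them, time stands still between calls to the robot, and variables do not carry over. Pictures are saved under pics/ and viewed, about 8 in all and at most 12, crops included, and the job is handed in when it is done.

```bash
ls; mkdir -p pics; cat > h.py <<'E'
import numpy as np, cv2
from rig import r
def snap(name,fn):
    f=r.grab_frame(name); cv2.imwrite('pics/'+fn,f['color']); np.savez('pics/'+fn+'.npz',K=f['camera_matrix'],T=f['T']); return f
def cal(fn):
    d=np.load('pics/'+fn+'.npz'); return d['K'],d['T']
def ray(fn,u,v):
    K,T=cal(fn); p=np.linalg.inv(K)@[u,v,1]; d=T[:3,:3]@[p[0],-p[1],-p[2]]; return T[:3,3],d/np.linalg.norm(d)
def atz(fn,u,v,z):
    o,d=ray(fn,u,v); return o+d*(z-o[2])/d[2]
def proj(fn,P):
    K,T=cal(fn); q=T[:3,:3].T@(np.array(P)-T[:3,3]); p=K@[q[0],-q[1],-q[2]]; return p[:2]/p[2]
def tri(fa,a,fb,b):
    o1,d1=ray(fa,*a);o2,d2=ray(fb,*b)
    s=np.linalg.lstsq(np.stack([d1,-d2],1),o2-o1,rcond=None)[0]
    p,q=o1+s[0]*d1,o2+s[1]*d2; return (p+q)/2,np.linalg.norm(p-q)
def crop(fn,x0,y0,x1,y1,k,out):
    c=cv2.imread('pics/'+fn)[y0:y1,x0:x1]; cv2.imwrite('pics/'+out,cv2.resize(c,None,fx=k,fy=k,interpolation=cv2.INTER_CUBIC))
E
python3 - <<'E'
from h import *
np.set_printoptions(precision=4,suppress=True)
for n in('top','side'):
    f=snap(n,n+'0.png'); print(n,f['camera_matrix'],f['T'],[k for k in f])
print(r.read_state(), r.tcp_to_tips)
a=cv2.imread('pics/top0.png');b=cv2.imread('pics/side0.png')
E
```

```text
pics
top [[564.0497   0.     331.948 ]
 [  0.     564.0497 237.0677]
 [  0.       0.       1.    ]] [[-0.0262  0.9856 -0.1672  0.3069]
 [-0.9993 -0.0303 -0.0221 -0.0226]
 [-0.0269  0.1665  0.9857  1.3996]
 [ 0.      0.      0.      1.    ]] ['color', 'camera_matrix', 'T']
side [[573.7897   0.     316.783 ]
 [  0.     573.7897 242.5693]
 [  0.       0.       1.    ]] [[ 0.9394  0.2107 -0.2703  0.1758]
 [-0.3427  0.5665 -0.7495 -0.9645]
 [-0.0048  0.7967  0.6044  0.9212]
 [ 0.      0.      0.      1.    ]] ['color', 'camera_matrix', 'T']
{'t': 0.1, 'joint_positions': array([ 1.2892,  0.1164,  1.4422, -0.    ,  1.584 , -0.0378]), 'qd': array([ 0.0013, -0.    , -0.0033, -0.0013, -0.0011, -0.0005]), 'tau': array([  0.0018, -73.3671, -63.3787,  -0.    ,   0.0052,   0.0001]), 'position': array([0.163, 0.655, 0.404]), 'orientation': array([ 0.7878,  0.6159, -0.0004,  0.0003]), 'ft_force': array([-0.1463, -0.0894, -0.7107]), 'wrist_torque': array([ 0.0426,  0.0108, -0.0381]), 'width': 0.08514742500824207} 0.1734
```

View pics/top0.png

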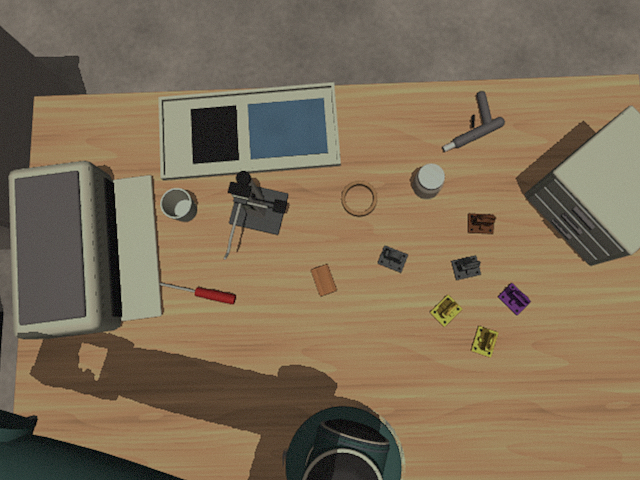

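View pics/side0.png

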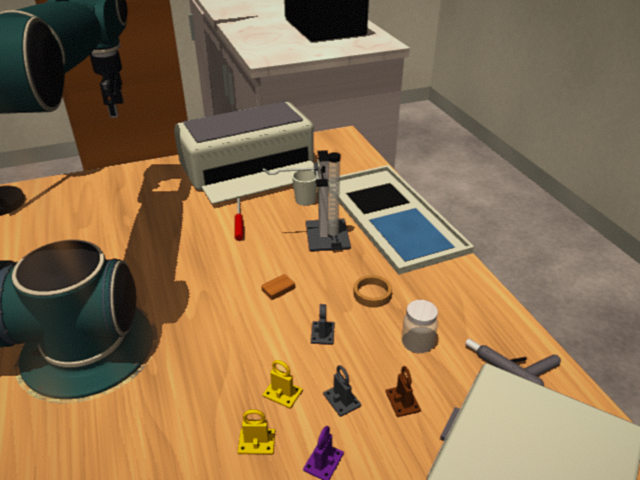

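```bash
python3 - <<'E'
from h import *
crop('top0.png',210,160,310,270,5,'c1.png'); crop('side0.png',240,130,360,260,4,'c2.png')
a=cv2.imread('pics/c1.png');b=cv2.imread('pics/c2.png')
h=max(a.shape[0],b.shape[0]);P=lambda i:cv2.copyMakeBorder(i,0,h-i.shape[0],0,0,0)
m=np.hstack([P(a)[:,:500],P(b)]);
print(m.shape);cv2.imwrite('pics/m1.png',cv2.resize(m,None,fx=.8,fy=.8,interpolation=cv2.INTER_AREA))
crop('top0.png',370,235,490,290,4,'c3.png'); crop('side0.png',300,295,370,420,4,'c4.png')
a=cv2.imread('pics/c3.png');b=cv2.imread('pics/c4.png');h=max(a.shape[0],b.shape[0])
m=np.hstack([P(a),P(b)]);print(m.shape);cv2.imwrite('pics/m2.png',m)
E
```

```text
(550, 980, 3)
(500, 760, 3)
```

View pics/m1.png

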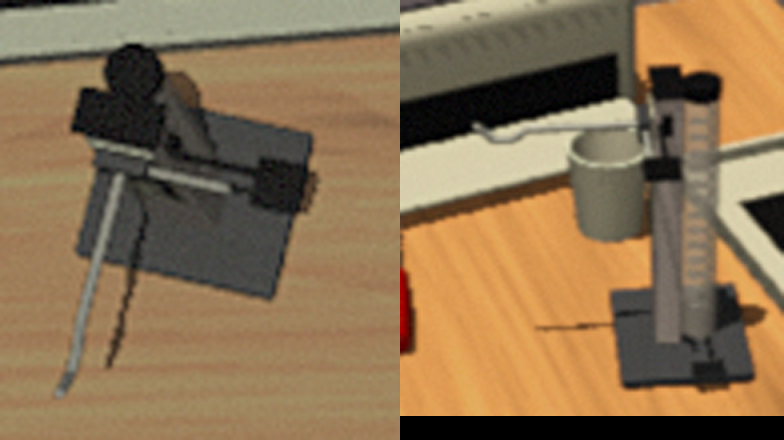

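View pics/m2.png

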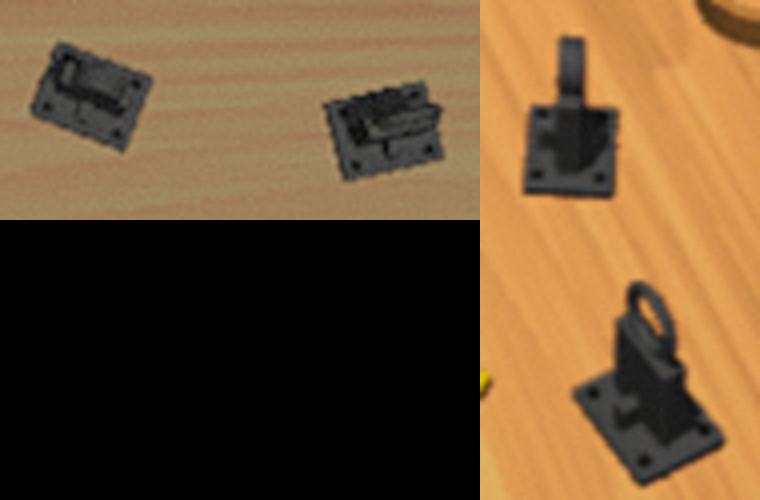

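```bash
python3 - <<'E'
from h import *
np.set_printoptions(precision=4,suppress=True)
C=[(450.75,260.5),(476.25,255.5),(480.75,274.25),(456.75,280.25)]
W=np.array([atz('top0.png',u,v,.008) for u,v in C]);print(W,W.mean(0))
print('sides',[np.linalg.norm(W[i]-W[(i+1)%4]) for i in range(4)])
yv=(W[0]-W[1]+W[3]-W[2]);xv=(W[0]-W[3]+W[1]-W[2]);print('yaw y-axis',np.degrees(np.arctan2(yv[1],yv[0]))-90,'x',np.degrees(np.arctan2(xv[1],xv[0])))
T=tri('top0.png',(225.5,258),'side0.png',(264.4,170));print('tip',T)
# hook root at post in top crop (118,178)/4
a=atz('top0.png',210+118/4,160+178/4,.21);b=atz('top0.png',225.5,258,.214);d=a-b;print(a,b,'hook yaw',np.degrees(np.arctan2(d[1],d[0])),np.linalg.norm(d))
# base plate corners (approx, crop/4) z=.012
B=[(80,255),(272,298),(312,133)];Wb=np.array([atz('top0.png',210+u/4,160+v/4,.012) for u,v in B]);print(Wb,[np.linalg.norm(Wb[i]-Wb[i+1]) for i in (0,1)])
d=Wb[2]-Wb[1];print('base yaw x',np.degrees(np.arctan2(d[1],d[0])));d=Wb[0]-Wb[1];print(np.degrees(np.arctan2(d[1],d[0]))-90)
# marker pad center: top crop (283,186), side (662,168)
print('pad',tri('top0.png',(210+283/4,160+186/4),'side0.png',(240+(662-400)/3.2,130+168/3.2)))
print('ptr top',atz('top0.png',210+230/4,160+188/4,.21))
# foot plate mid via side: corners crop4 (573,395),(645,485),(723,440) 
S=[(300+(u-480)/4,295+v/4) for u,v in [(573,395),(645,485),(723,440)]];W=np.array([atz('side0.png',u,v,.008) for u,v in S]);print(W,(W[0]+W[2])/2)
E
```

```text
[[ 0.4752 -0.2834  0.008 ]
 [ 0.4857 -0.3469  0.008 ]
 [ 0.439  -0.3547  0.008 ]
 [ 0.4259 -0.2951  0.008 ]] [ 0.4565 -0.32    0.008 ]
sides [np.float64(0.06431092962849985), np.float64(0.04738112273598299), np.float64(0.06098085456646544), np.float64(0.05058834464867867)]
yaw y-axis 10.88051534750447 x 11.470474609768946
tip (array([0.4708, 0.2314, 0.2152]), np.float64(0.00249927099670827))
[0.5865 0.2028 0.21  ] [0.4697 0.2319 0.214 ] hook yaw -13.97247770192956 0.12036978371244213
[[0.5841 0.2643 0.012 ]
 [0.5529 0.1434 0.012 ]
 [0.6582 0.117  0.012 ]] [np.float64(0.12486258706687677), np.float64(0.10861739738089854)]
base yaw x -14.115899855682809
-14.478413966356499
pad (array([0.5764, 0.1112, 0.2255]), np.float64(0.0016260322717488063))
ptr top [0.579  0.1419 0.21  ]
[[ 0.4285 -0.2958  0.008 ]
 [ 0.442  -0.3562  0.008 ]
 [ 0.4866 -0.3455  0.008 ]] [ 0.4576 -0.3206  0.008 ]
```

```bash
cat >> h.py <<'E'
from scipy.spatial.transform import Rotation as R
def go(P,yaw=None):
    """tool-frame dp (mm) and turn (deg) from the present pose to TCP P, tool-x yaw (deg, mod 180)"""
    s=r.read_state(); M=R.from_quat(s['orientation']).as_matrix()
    dp=M.T@(np.array(P)-s['position'])*1000
    y=np.degrees(np.arctan2(M[1,0],M[0,0])); t=0 if yaw is None else -((yaw-y+90)%180-90)
    print('dp',dp.round(1),'turn',round(t,1),'| pos',s['position'].round(4),'yaw',round(y,1),'tz',M[:,2].round(3),'j',s['joint_positions'].round(2),'F',s['ft_force'].round(2),'w',round(s['width'],4),'t',s['t'])
E
python3 -c "
from h import *
go((.45,.15,.5),101)"
```

```text
dp [-420.9  400.5  -95.5] turn -25.0 | pos [0.163 0.655 0.404] yaw 76.0 tz [-0.    -0.001 -1.   ] j [ 1.29  0.12  1.44 -0.    1.58 -0.04] F [-0.15 -0.09 -0.71] w 0.0851 t 0.1
```

```bash
python3 -m inch '{"dp":[[-40,40,-30],[-85,80,-60],[-130,120,-95],[-171,160,-95],[-214,202,-95],[-257,243,-95],[-300,285,-95],[-343,325,-95]],"turn":[-4,-8,-12,-16,-20,-25,-25,-25],"gripper":[1,1,1,1,1,1,1,1]}' 40
python3 -c "
from h import *
go((.457,-.32,.45),101.2)"
```

```text
t: 1.1
position: [0.3961, 0.2419, 0.4993]
orientation: [0.636, 0.772, -0.0, 0.0]
ft_force: [1.4, 1.2, -0.4]
width: 0.0856
dp [-563.2  -47.7   49.8] turn -0.2 | pos [0.3961 0.2419 0.4993] yaw 101.0 tz [-0.    -0.001 -1.   ] j [ 0.49 -0.36  1.72 -0.    1.78 -1.27] F [ 1.41  1.24 -0.42] w 0.0856 t 1.1
```

```bash
python3 -m inch '{"dp":[[-62,-5,0],[-124,-10,0],[-186,-16,10],[-248,-21,20],[-310,-26,30],[-372,-32,40],[-434,-37,50],[-496,-42,50]],"turn":[0,0,0,0,0,0,0,0],"gripper":[1,1,1,1,1,1,1,1]}'
python3 -c "
from h import *
go((.457,-.32,.36),101.2)"
```

```text
t: 2.1
position: [0.4489, -0.2515, 0.4489]
orientation: [0.636, 0.772, -0.0, -0.0]
ft_force: [1.1, 0.2, -0.3]
width: 0.0854
dp [-68.8  -5.1  88.9] turn -0.2 | pos [ 0.4489 -0.2515  0.4489] yaw 101.0 tz [-0.001 -0.    -1.   ] j [-0.56 -0.24  1.71 -0.    1.67 -2.32] F [ 1.08  0.17 -0.28] w 0.0854 t 2.1
```

```bash
python3 -m inch '{"dp":[[-45,-3,45],[-69,-5,89],[-69,-5,89],[-69,-5,89]],"turn":[0,0,0,0],"gripper":[1,1,1,1]}'
python3 - <<'E'
from h import *
go((.457,-.32,.208),101.2)
snap('top','top1.png');snap('side','side1.png')
s=r.read_state();M=R.from_quat(s['orientation']).as_matrix()
for n in('top','side'):
    print(n,proj(n+'1.png',s['position']+M[:,2]*.155), proj(n+'1.png',(.457,-.32,.075)))
crop('side1.png',270,270,430,440,3,'a.png');crop('top1.png',410,205,520,330,3,'b.png')
a=cv2.imread('pics/a.png');b=cv2.imread('pics/b.png');h=max(len(a),len(b))
P=lambda i:cv2.copyMakeBorder(i,0,h-i.shape[0],0,0,0)
m=np.hstack([P(a),P(b)]);cv2.imwrite('pics/m3.png',m[:600,:800]);print(m.shape)
E
```

```text
t: 2.6
position: [0.4572, -0.32, 0.3609]
orientation: [0.636, 0.772, -0.0, 0.0]
ft_force: [0.2, 0.1, 1.3]
width: 0.0853
dp [ 1.000e-01 -2.000e-01  1.529e+02] turn -0.2 | pos [ 0.4572 -0.32    0.3609] yaw 101.0 tz [-0.    -0.001 -1.   ] j [-0.66 -0.12  1.75 -0.    1.51 -2.42] F [0.24 0.12 1.32] w 0.0853 t 2.6
top [485.52354696 256.46470974] [472.026641   264.14186859]
side [344.12243644 326.24356787] [342.18189675 376.46067549]
(510, 810, 3)
```

View pics/m3.png

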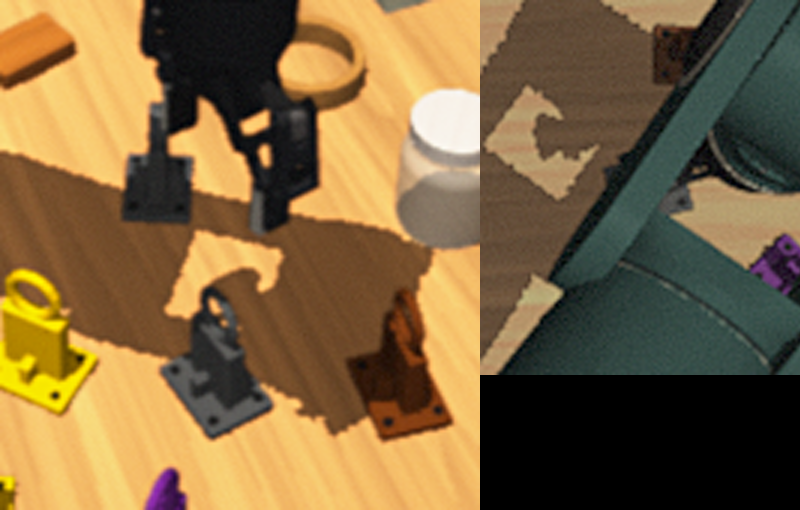

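```bash
python3 -m inch '{"dp":[[0,0,45],[0,0,90],[0,0,125],[0,0,145],[0,0,155],[0,0,155],[0,0,155],[0,0,155]],"turn":[0,0,0,0,0,0,0,0],"gripper":[1,1,1,1,1,1,0.6,0.5]}' 40
python3 - <<'E'
from h import *
go((.457,-.32,.206),101.2)
E
python3 -m inch '{"dp":[[0,0,0],[0,0,0],[0,0,0],[0,0,0],[0,0,0],[0,0,0]],"turn":[0,0,0,0,0,0],"gripper":[0.4,0.3,0.3,0.3,0.3,0.3]}' 60
python3 - <<'E'
from h import *
go((.457,-.32,.206),101.2);snap('side','side2.png')
crop('side2.png',290,310,400,430,5,'m4.png')
E
```

```text
t: 3.7
position: [0.4577, -0.32, 0.2079]
orientation: [0.636, 0.772, -0.0, 0.002]
ft_force: [0.7, 0.6, -0.2]
width: 0.0517
dp [ 0.2 -0.7  1.9] turn -0.1 | pos [ 0.4577 -0.32    0.2079] yaw 101.1 tz [ 0.002 -0.003 -1.   ] j [-0.66 -0.01  1.9  -0.    1.25 -2.42] F [ 0.72  0.56 -0.21] w 0.0517 t 3.7
t: 4.45
position: [0.4578, -0.3201, 0.2082]
orientation: [0.636, 0.772, -0.0, 0.002]
ft_force: [-1.6, 0.3, 6.0]
width: 0.0425
dp [ 0.3 -0.8  2.2] turn -0.1 | pos [ 0.4578 -0.3201  0.2082] yaw 101.1 tz [ 0.003 -0.003 -1.   ] j [-0.66 -0.01  1.9  -0.    1.25 -2.42] F [-1.64  0.27  6.  ] w 0.0425 t 4.45
```

View pics/m4.png

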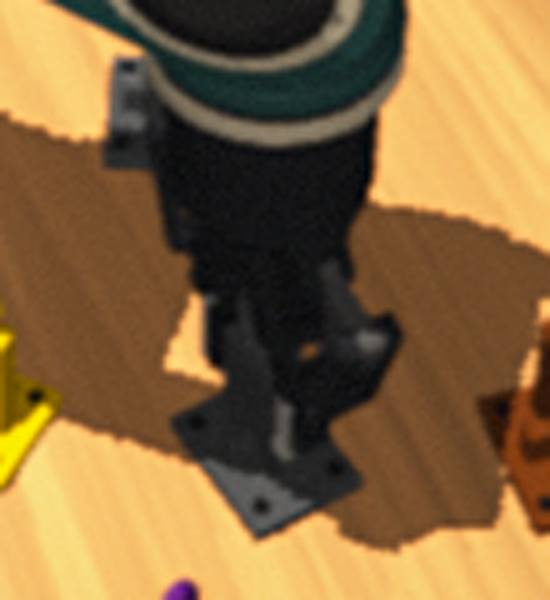

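```bash
python3 -m inch '{"dp":[[0,0,-5],[0,0,-20],[0,0,-50],[0,0,-90],[0,0,-130],[0,0,-170],[0,0,-210],[0,0,-240]],"turn":[0,0,0,0,0,0,0,0],"gripper":[0.3,0.3,0.3,0.3,0.3,0.3,0.3,0.3]}' 60
python3 - <<'E'
from h import *
go((.43,.0,.45),90)
E
```

```text
t: 5.5
position: [0.4568, -0.3191, 0.451]
orientation: [0.636, 0.772, -0.0, 0.003]
ft_force: [-0.6, -0.0, -4.1]
width: 0.0427
dp [318.3  34.9  -0.4] turn 11.1 | pos [ 0.4568 -0.3191  0.451 ] yaw 101.1 tz [ 0.004 -0.004 -1.   ] j [-0.66 -0.15  1.63 -0.    1.66 -2.42] F [-0.62 -0.02 -4.12] w 0.0427 t 5.5
```

```bash
python3 -m inch '{"dp":[[20,3,0],[70,9,0],[125,16,0],[180,23,0],[235,30,0],[290,37,0],[345,44,0],[400,51,0]],"turn":[0,3,7,11,15,19,23,25.3],"gripper":[0.3,0.3,0.3,0.3,0.3,0.3,0.3,0.3]}'
python3 - <<'E'
from h import *
go((.42,.244,.45),75.8)
E
```

```text
t: 6.5
position: [0.4288, 0.0854, 0.4486]
orientation: [0.79, 0.613, 0.0, 0.003]
ft_force: [1.7, -0.4, -4.3]
width: 0.0427
dp [151.5 -47.8  -2.1] turn -0.1 | pos [0.4288 0.0854 0.4486] yaw 75.7 tz [ 0.004 -0.004 -1.   ] j [ 0.14 -0.42  1.85 -0.    1.71 -1.18] F [ 1.69 -0.4  -4.27] w 0.0427 t 6.5
```

```bash
python3 -m inch '{"dp":[[50,-16,0],[100,-32,0],[140,-44,10],[151,-48,40],[151,-48,75],[151,-48,100],[151,-48,106],[151,-48,106]],"turn":[0,0,0,0,0,0,0,0],"gripper":[0.3,0.3,0.3,0.3,0.3,0.3,0.3,0.3]}'
python3 -m inch '{"dp":[[0,0,0],[0,0,0],[0,0,0]],"turn":[0,0,0],"gripper":[0.3,0.3,0.3]}'
python3 - <<'E'
from h import *
go((.489,.2267,.341),75.8)
snap('top','top3.png');snap('side','side3.png')
s=r.read_state();M=R.from_quat(s['orientation']).as_matrix()
eye=s['position']+M[:,2]*.1332
print('eye',eye,[proj(n+'3.png',eye) for n in('top','side')],'tip',[proj(n+'3.png',(.4705,.2315,.2145)) for n in('top','side')])
crop('side3.png',220,110,360,260,4,'a.png');crop('top3.png',190,170,300,290,4,'b.png')
a=cv2.imread('pics/a.png');b=cv2.imread('pics/b.png');h=max(len(a),len(b))
P=lambda i:cv2.copyMakeBorder(i,0,h-i.shape[0],0,0,0)
m=np.hstack([P(a),P(b)]);print(m.shape);cv2.imwrite('pics/m5.png',m)
E
```

```text
t: 7.5
position: [0.4197, 0.2432, 0.3422]
orientation: [0.79, 0.613, 0.0, 0.003]
ft_force: [-0.8, 0.3, -3.7]
width: 0.0429
t: 7.88
position: [0.4197, 0.2432, 0.3426]
orientation: [0.79, 0.613, 0.0, 0.003]
ft_force: [0.4, -0.5, -5.3]
width: 0.0427
dp [ 1.2 71.2  2. ] turn -0.1 | pos [0.4197 0.2432 0.3426] yaw 75.7 tz [ 0.004 -0.004 -1.   ] j [ 0.47 -0.29  1.92 -0.01  1.51 -0.85] F [ 0.38 -0.55 -5.27] w 0.0427 t 7.875
eye [0.4202164  0.24265524 0.20914986] [array([220.81804824, 281.56066394]), array([242.81042901, 173.73812126])] tip [array([225.63478425, 257.60307589]), array([263.78652106, 170.34450501])]
(600, 1000, 3)
```

```bash
python3 - <<'E'
import cv2
m=cv2.imread('pics/m5.png');cv2.imwrite('pics/m5.png',m[:,:800])
E
```

```text
(no output)
```

View pics/m5.png

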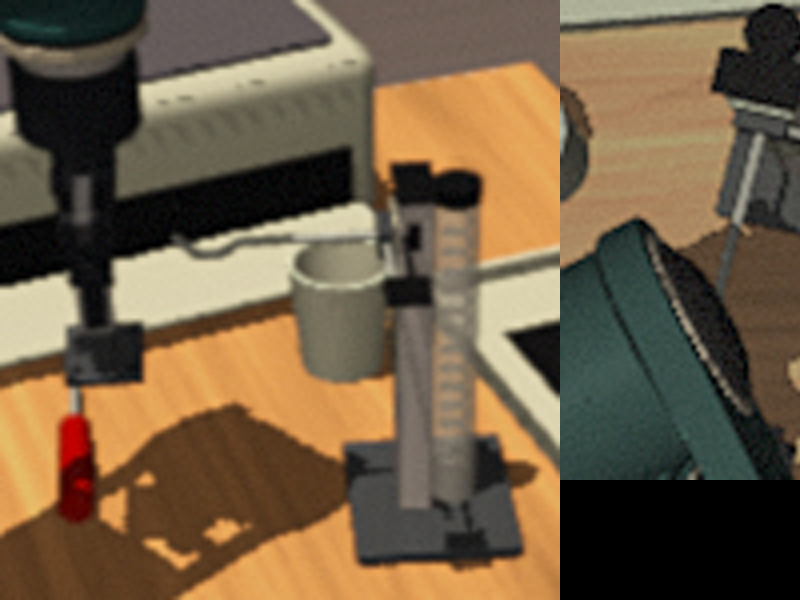

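```bash
python3 - <<'E'
from h import *
e=np.array([.4202,.2427,.2091]);a=np.radians(-14.2);x=np.array([np.cos(a),np.sin(a),0]);y=np.array([-x[1],x[0],0]);z=np.array([0,0,1])
for sx in(-25,25):
    p=e+(sx*x-32*y-75*z)/1000; q=proj('side3.png',p); print('foot corner crop',(q-[220,110])*4)
    q=proj('side3.png',p+.008*z); print(' top',(q-[220,110])*4)
seat=np.array([.4705,.2315,.205])+.019*x
for n,p in(('seat',seat),('lvl',seat+.06*x+.008*z),('root',seat+.115*x+.008*z),('post',seat+.115*x)): print(n,p,(proj('side3.png',p)-[220,110])*4,(proj('top0.png',p)-[210,160])*4)
E
```

```text
foot corner crop [ 60.58461362 388.85600203]
 top [ 59.40602017 378.02957876]
foot corner crop [141.70363182 383.97839673]
 top [140.80483357 373.16518864]
seat [0.48891946 0.22683916 0.205     ] [207.06637515 253.15637141] [ 75.10287502 358.50017938]
lvl [0.54708618 0.21212072 0.213     ] [304.13177757 236.37768198] [ 99.70535409 248.67464939]
root [0.60040568 0.19862881 0.213     ] [393.16406172 231.44331113] [124.72717047 151.43781653]
post [0.60040568 0.19862881 0.205     ] [393.20556376 242.7678998 ] [127.44607612 154.88222114]
```

```bash
python3 -m inch '{"dp":[[0,4,1],[0,9,2],[0,14,2],[0,20,2],[1,26,2],[1,32,2],[1,37,2],[1,40,2]],"turn":[0,0,0,0,0,0,0,0],"gripper":[0.3,0.3,0.3,0.3,0.3,0.3,0.3,0.3]}'
python3 - <<'E'
from h import *
go((.489,.2267,.341),75.8)
snap('side','side4.png');s=r.read_state();M=R.from_quat(s['orientation']).as_matrix()
print((proj('side4.png',s['position']+M[:,2]*.1332)-[230,130])*6)
crop('side4.png',230,130,330,220,6,'m6.png')
E
```

```text
t: 8.98
position: [0.459, 0.2342, 0.3405]
orientation: [0.79, 0.613, 0.0, 0.003]
ft_force: [-0.9, 0.1, -4.5]
width: 0.0429
dp [ 0.2 30.9 -0.4] turn -0.1 | pos [0.459  0.2342 0.3405] yaw 75.7 tz [ 0.004 -0.004 -1.   ] j [ 0.42 -0.21  1.86 -0.01  1.49 -0.9 ] F [-0.85  0.06 -4.49] w 0.0429 t 8.975
[176.83946712 259.68909952]
```

View pics/m6.png

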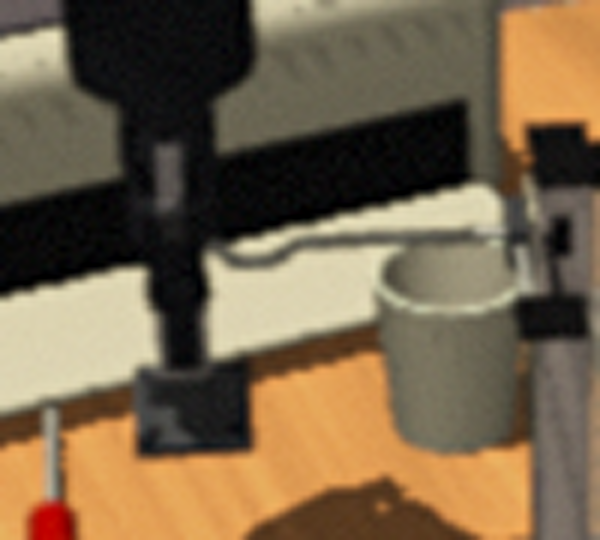

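```bash
python3 -m inch '{"dp":[[0,3,0],[0,7,0],[0,11,0],[0,15,0],[0,19,0],[0,19,0]],"turn":[0,0,0,0,0,0],"gripper":[0.3,0.3,0.3,0.3,0.3,0.3]}'
python3 -m inch '{"dp":[[0,3,0],[0,7,0],[0,10,0],[0,12,0],[0,12,0],[0,12,0]],"turn":[0,0,0,0,0,0],"gripper":[0.3,0.3,0.3,0.3,0.3,0.3]}'
python3 - <<'E'
from h import *
go((.489,.2267,.341),75.8)
snap('side','side5.png');s=r.read_state();M=R.from_quat(s['orientation']).as_matrix()
print((proj('side5.png',s['position']+M[:,2]*.1332)-[230,130])*6)
F=[]
for i in range(12): r.grab_frame('side'); F.append(r.read_state()['ft_force'])
F=np.array(F);print(F.mean(0),F.std(0))
crop('side5.png',230,130,330,220,6,'m7.png')
E
```

```text
t: 9.78
position: [0.4778, 0.2293, 0.3405]
orientation: [0.79, 0.613, 0.0, 0.003]
ft_force: [0.1, -0.1, -4.6]
width: 0.0426
t: 10.52
position: [0.4894, 0.2264, 0.3405]
orientation: [0.79, 0.613, 0.0, 0.003]
ft_force: [0.1, 0.3, -4.0]
width: 0.0426
dp [ 0.2 -0.5 -0.5] turn -0.2 | pos [0.4894 0.2264 0.3405] yaw 75.6 tz [ 0.003 -0.004 -1.   ] j [ 0.39 -0.16  1.82 -0.01  1.48 -0.93] F [ 0.1   0.28 -4.01] w 0.0426 t 10.525
[253.21618449 255.40420671]
[ 0.09781221 -0.08087053 -4.7271456 ] [0.58920639 0.34645319 0.35198229]
```

View pics/m7.png

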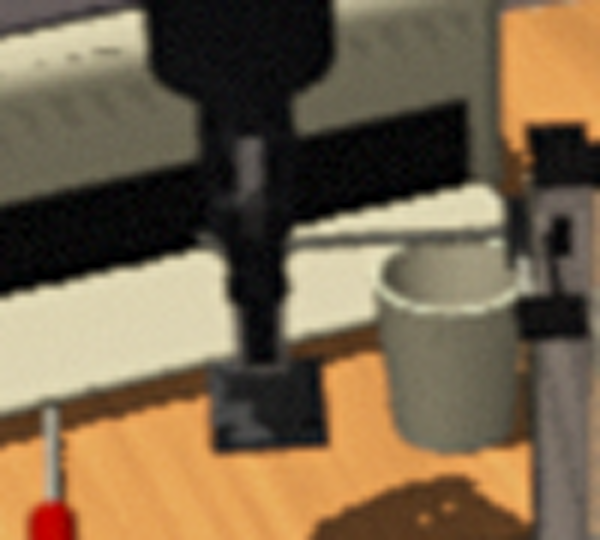

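```bash
python3 -m inch '{"dp":[[0,-0.5,2],[0,-0.5,5],[0,-0.5,8],[0,-0.5,11],[0,-0.5,13],[0,-0.5,13],[0,-0.5,13]],"turn":[0,0,0,0,0,0,0],"gripper":[0.3,0.3,0.3,0.3,0.3,0.3,0.3]}'
cat > ft.py <<'E'
from h import *
F=[]
for i in range(10): r.grab_frame('side'); F.append(r.read_state()['ft_force'])
F=np.array(F);print('Fmean',F.mean(0).round(2));go((.489,.2267,.267))
E
python3 ft.py
python3 -m inch '{"dp":[[0,0,2],[0,0,5],[0,0,8],[0,0,11],[0,0,14],[0,0,17],[0,0,19],[0,0,19]],"turn":[0,0,0,0,0,0,0,0],"gripper":[0.3,0.3,0.3,0.3,0.3,0.3,0.3,0.3]}'
python3 ft.py
```

```text
t: 12.05
position: [0.489, 0.2264, 0.3277]
orientation: [0.79, 0.613, 0.0, 0.003]
ft_force: [-0.2, 0.1, -4.7]
width: 0.0428
Fmean [ 0.19 -0.04 -4.65]
dp [ 0.5 -0.4 60.6] turn 0 | pos [0.489  0.2264 0.3276] yaw 75.6 tz [ 0.004 -0.004 -1.   ] j [ 0.39 -0.15  1.83 -0.01  1.46 -0.93] F [-0.29 -0.17 -4.42] w 0.0428 t 12.55
t: 13.55
position: [0.4891, 0.2263, 0.3085]
orientation: [0.79, 0.613, 0.0, 0.003]
ft_force: [0.6, 0.1, -2.6]
width: 0.0426
Fmean [-0.28  0.36 -3.22]
dp [ 0.4 -0.4 41.6] turn 0 | pos [0.4891 0.2263 0.3086] yaw 75.6 tz [ 0.004 -0.004 -1.   ] j [ 0.39 -0.14  1.85 -0.01  1.43 -0.93] F [ 0.19  1.63 -3.67] w 0.0429 t 14.05
```

```bash
python3 -m inch '{"dp":[[0,0,2],[0,0,5],[0,0,8],[0,0,11],[0,0,14],[0,0,17],[0,0,19],[0,0,19]],"turn":[0,0,0,0,0,0,0,0],"gripper":[0.3,0.3,0.3,0.3,0.3,0.3,0.3,0.3]}'
python3 -m inch '{"dp":[[0,0,2],[0,0,5],[0,0,8],[0,0,11],[0,0,14],[0,0,16],[0,0,16],[0,0,16]],"turn":[0,0,0,0,0,0,0,0],"gripper":[0.3,0.3,0.3,0.3,0.3,0.3,0.3,0.3]}'
python3 ft.py
python3 - <<'E'
from h import *
snap('side','side6.png');crop('side6.png',230,130,350,220,6,'m8.png')
E
```

```text
t: 15.05
position: [0.4892, 0.2263, 0.2895]
orientation: [0.79, 0.613, 0.0, 0.003]
ft_force: [-0.6, 0.5, -2.3]
width: 0.0427
t: 16.05
position: [0.4892, 0.2262, 0.2736]
orientation: [0.79, 0.613, 0.0, 0.003]
ft_force: [0.5, 1.8, -2.0]
width: 0.0427
Fmean [-0.12  1.9  -0.89]
dp [ 0.4 -0.4  6.6] turn 0 | pos [0.4892 0.2262 0.2736] yaw 75.6 tz [ 0.004 -0.004 -1.   ] j [ 0.39 -0.12  1.89 -0.01  1.37 -0.93] F [ 0.63  1.38 -1.18] w 0.0427 t 16.55
```

View pics/m8.png

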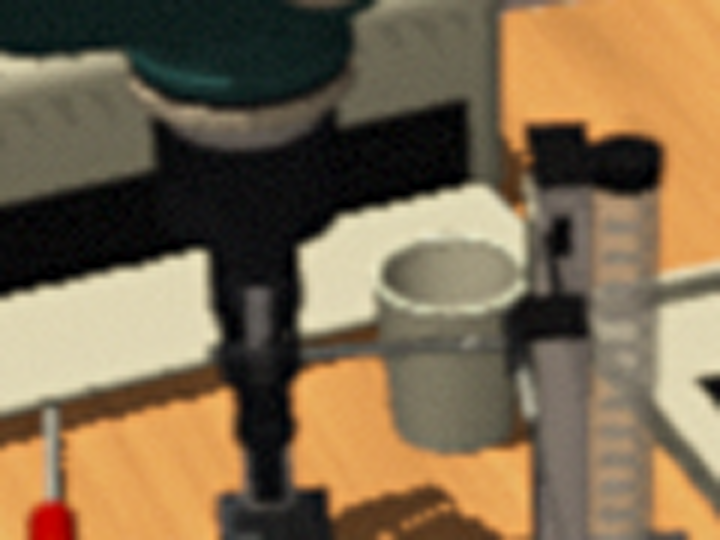

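```bash
python3 -m inch '{"dp":[[0.7,0,0],[1.4,0,0],[2.1,0,0],[3,0,0],[3,0,0],[3,0,0]],"turn":[0,0,0,0,0,0],"gripper":[0.3,0.3,0.3,0.3,0.3,0.3]}'
python3 ft.py
```

```text
t: 17.35
position: [0.49, 0.2291, 0.2736]
orientation: [0.79, 0.613, 0.0, 0.003]
ft_force: [1.0, 0.1, -0.9]
width: 0.0431
Fmean [ 0.58  0.77 -0.57]
dp [-2.6 -0.4  6.6] turn 0 | pos [0.49   0.2291 0.2736] yaw 75.6 tz [ 0.004 -0.004 -1.   ] j [ 0.39 -0.11  1.88 -0.01  1.37 -0.93] F [ 0.52  0.64 -0.92] w 0.0429 t 17.85
```

```bash
python3 -m inch '{"dp":[[0.7,0,0],[1.4,0,0],[2,0,0],[2.3,0,0],[2.3,0,0],[2.3,0,0]],"turn":[0,0,0,0,0,0],"gripper":[0.3,0.3,0.3,0.3,0.3,0.3]}'
python3 ft.py;python3 ft.py
```

```text
t: 18.6
position: [0.4905, 0.2314, 0.2736]
orientation: [0.79, 0.613, 0.0, 0.003]
ft_force: [-1.2, -1.1, -0.5]
width: 0.0425
Fmean [-0.19 -0.68 -0.69]
dp [-4.9 -0.3  6.5] turn 0 | pos [0.4905 0.2314 0.2735] yaw 75.6 tz [ 0.004 -0.004 -1.   ] j [ 0.39 -0.11  1.88 -0.01  1.37 -0.92] F [ 0.13 -0.69 -1.27] w 0.0426 t 19.1
Fmean [ 0.17 -0.76 -0.81]
dp [-4.9 -0.3  6.5] turn 0 | pos [0.4905 0.2314 0.2735] yaw 75.6 tz [ 0.004 -0.004 -1.   ] j [ 0.39 -0.11  1.88 -0.01  1.37 -0.92] F [-0.73  0.24 -1.51] w 0.0429 t 19.6
```

```bash
python3 -m inch '{"dp":[[-0.5,0,1],[-1,0,2.5],[-1.2,0,4],[-1.2,0,5],[-1.2,0,6],[-1.2,0,6],[-1.2,0,6],[-1.2,0,6]],"turn":[0,0,0,0,0,0,0,0],"gripper":[0.3,0.3,0.3,0.3,0.3,0.3,0.3,0.3]}'
python3 ft.py;python3 ft.py;python3 ft.py
```

```text
t: 20.6
position: [0.4903, 0.2302, 0.2676]
orientation: [0.79, 0.613, 0.0, 0.003]
ft_force: [-0.4, 2.4, -0.1]
width: 0.0428
Fmean [ 0.41  3.4  -0.05]
dp [-3.7 -0.3  0.6] turn 0 | pos [0.4902 0.2302 0.2676] yaw 75.6 tz [ 0.004 -0.004 -1.   ] j [ 0.39 -0.11  1.89 -0.01  1.36 -0.93] F [ 0.31  3.62 -0.07] w 0.0424 t 21.1
Fmean [ 0.66  3.16 -0.12]
dp [-3.7 -0.4  0.5] turn 0 | pos [0.4902 0.2302 0.2675] yaw 75.6 tz [ 0.004 -0.004 -1.   ] j [ 0.39 -0.1   1.89 -0.01  1.36 -0.93] F [ 0.41  3.55 -0.98] w 0.0431 t 21.6
Fmean [ 0.48  3.03 -0.02]
dp [-3.7 -0.4  0.5] turn 0 | pos [0.4903 0.2302 0.2675] yaw 75.6 tz [ 0.004 -0.004 -1.   ] j [ 0.39 -0.1   1.89 -0.01  1.36 -0.93] F [ 0.44  3.05 -0.4 ] w 0.043 t 22.1
```

```bash
cat > ft.py <<'E'
from h import *
F=[];T=[]
for i in range(15): r.grab_frame('side'); s=r.read_state(); F.append(s['ft_force']);T.append(s['wrist_torque'])
print('F',np.mean(F,0).round(2),'T',np.mean(T,0).round(3),'Tstd',np.std(T,0).round(3));M=R.from_quat(s['orientation']).as_matrix()
print('tool F',(M.T@np.mean(F,0)).round(2),'tool T',(M.T@np.mean(T,0)).round(3));go((.489,.2267,.267))
E
python3 ft.py
python3 -m inch '{"dp":[[0.5,0,0],[0.9,0,0],[0.9,0,0],[0.9,0,0]],"turn":[0,0,0,0],"gripper":[0.3,0.3,0.3,0.3]}'
python3 ft.py
```

```text
F [ 0.72  3.09 -0.11] T [ 0.423 -0.077 -0.002] Tstd [0.027 0.03  0.036]
tool F [ 3.17 -0.07  0.1 ] tool T [0.031 0.429 0.004]
dp [-3.7 -0.3  0.5] turn 0 | pos [0.4902 0.2302 0.2675] yaw 75.6 tz [ 0.004 -0.004 -1.   ] j [ 0.39 -0.1   1.89 -0.01  1.36 -0.93] F [0.81 3.32 0.27] w 0.043 t 22.85
t: 23.35
position: [0.4905, 0.231, 0.2675]
orientation: [0.79, 0.613, 0.0, 0.003]
ft_force: [-0.2, -0.6, 0.3]
width: 0.0431
F [-0.23 -0.88 -0.22] T [-0.098  0.042 -0.006] Tstd [0.032 0.03  0.027]
tool F [-0.91 -0.01  0.22] tool T [ 0.017 -0.105  0.005]
dp [-4.6 -0.3  0.5] turn 0 | pos [0.4905 0.2311 0.2675] yaw 75.6 tz [ 0.004 -0.004 -1.   ] j [ 0.39 -0.1   1.89 -0.01  1.36 -0.92] F [ 0.12 -1.18 -0.11] w 0.0427 t 24.1
```

```bash
python3 -m inch '{"dp":[[0.6,0,0],[1.2,0,0],[1.8,0,0],[2.4,0,0],[3,0,0],[3.2,0,0],[3.2,0,0]],"turn":[0,0,0,0,0,0,0],"gripper":[0.3,0.3,0.3,0.3,0.3,0.3,0.3]}'
python3 ft.py
```

```text
t: 24.98
position: [0.4913, 0.2342, 0.2675]
orientation: [0.79, 0.613, 0.0, 0.003]
ft_force: [-0.9, -2.4, -0.9]
width: 0.0427
F [-0.55 -2.09 -0.08] T [-0.238  0.06   0.003] Tstd [0.022 0.033 0.024]
tool F [-2.16 -0.01  0.09] tool T [-0.    -0.245 -0.004]
dp [-7.8 -0.4  0.5] turn 0 | pos [0.4913 0.2341 0.2675] yaw 75.6 tz [ 0.004 -0.004 -1.   ] j [ 0.4  -0.1   1.88 -0.01  1.36 -0.92] F [-0.36 -1.83  0.69] w 0.0426 t 25.725
```

```bash
python3 -m inch '{"dp":[[-0.2,0,0],[-0.4,0,0],[-0.5,0,0],[-0.5,0,0],[-0.5,0,0]],"turn":[0,0,0,0,0],"gripper":[0.3,0.3,0.3,0.3,0.3]}'
python3 ft.py;python3 ft.py
```

```text
t: 26.35
position: [0.4912, 0.2337, 0.2676]
orientation: [0.79, 0.613, 0.0, 0.003]
ft_force: [-0.7, 1.7, -0.7]
width: 0.043
F [0.33 1.49 0.01] T [ 0.164 -0.062  0.001] Tstd [0.025 0.038 0.022]
tool F [ 1.52 -0.05 -0.01] tool T [-0.019  0.175  0.   ]
dp [-7.3 -0.3  0.5] turn 0 | pos [0.4911 0.2337 0.2675] yaw 75.6 tz [ 0.004 -0.004 -1.   ] j [ 0.4  -0.1   1.88 -0.01  1.36 -0.92] F [0.68 1.25 0.48] w 0.0426 t 27.1
F [ 0.59  1.68 -0.17] T [ 0.192 -0.056 -0.001] Tstd [0.018 0.032 0.023]
tool F [1.77 0.16 0.16] tool T [-0.006  0.2    0.002]
dp [-7.3 -0.4  0.6] turn 0 | pos [0.4911 0.2337 0.2675] yaw 75.6 tz [ 0.004 -0.004 -1.   ] j [ 0.4  -0.1   1.88 -0.01  1.36 -0.92] F [ 0.53  2.25 -1.13] w 0.0426 t 27.85
```

```bash
python3 -m inch '{"dp":[[0.2,0,0],[0.2,0,0],[0.2,0,0],[0.2,0,0]],"turn":[0,0,0,0],"gripper":[0.3,0.3,0.3,0.3]}' 20
python3 ft.py
```

```text
t: 28.35
position: [0.4912, 0.2338, 0.2675]
orientation: [0.79, 0.613, 0.0, 0.003]
ft_force: [0.2, -0.0, -0.6]
width: 0.0428Traceback (most recent call last):
  File "ft.py", line 3, in <module>
    for i in range(15): r.grab_frame('side'); s=r.read_state(); F.append(s['ft_force']);T.append(s['wrist_torque'])
                        ~~~~~~~~~~~~^^^^^^^^
ValueError: 200 camera calls are used up
```

```bash
for i in 1 2; do python3 -m inch '{"dp":[[0,0,0]],"turn":[0],"gripper":[0.3]}' ; done; python3 -m inch '{"dp":[[0,0,0]],"turn":[0],"gripper":[0.3]}';python3 -m inch '{"dp":[[0,0,0]],"turn":[0],"gripper":[0.3]}'; python3 -c "
from h import *
go((.4912,.2338,.40))"
```

```text
t: 29.12
position: [0.4912, 0.2338, 0.2675]
orientation: [0.79, 0.613, 0.0, 0.003]
ft_force: [-0.2, -0.0, -0.0]
width: 0.043
t: 29.25
position: [0.4912, 0.2339, 0.2675]
orientation: [0.79, 0.613, 0.0, 0.003]
ft_force: [0.1, -0.2, -0.2]
width: 0.0432
t: 29.38
position: [0.4912, 0.2338, 0.2675]
orientation: [0.79, 0.613, 0.0, 0.003]
ft_force: [-0.0, 0.6, -0.7]
width: 0.0429
t: 29.5
position: [0.4912, 0.2338, 0.2675]
orientation: [0.79, 0.613, 0.0, 0.003]
ft_force: [1.1, 0.8, 0.5]
width: 0.0428
dp [  -0.4    0.6 -132.5] turn 0 | pos [0.4912 0.2338 0.2675] yaw 75.6 tz [ 0.004 -0.004 -1.   ] j [ 0.4  -0.1   1.88 -0.01  1.36 -0.92] F [1.08 0.81 0.49] w 0.0428 t 29.5
```

Vertical load on the hand averages about -0.1 N and the lateral load about 0, so I'm releasing.

```bash
python3 -m inch '{"dp":[[0,0,0],[0,0,0],[0,0,0],[0,0,0],[0,0,0],[0,0,0]],"turn":[0,0,0,0,0,0],"gripper":[0.7,0.8,0.9,1,1,1]}' 20
for i in 1 2 3 4; do python3 -m inch '{"dp":[[0,0,0],[0,0,0]],"turn":[0,0],"gripper":[1,1]}' | grep -E "^t|force|width"; done; python3 -c "
from h import *
go((.4912,.2338,.44))"
```

```text
t: 30.25
position: [0.4912, 0.2338, 0.2675]
orientation: [0.79, 0.613, 0.0, 0.003]
ft_force: [-0.6, 0.1, -1.4]
width: 0.0855
t: 30.5
ft_force: [0.1, 0.7, -0.0]
width: 0.0857
t: 30.75
ft_force: [-0.8, 0.8, 0.5]
width: 0.0855
t: 31.0
ft_force: [-0.7, -0.2, -0.7]
width: 0.0851
t: 31.25
ft_force: [-0.1, -0.4, 0.5]
width: 0.0854
dp [  -0.6    0.8 -172.5] turn 0 | pos [0.4912 0.2339 0.2675] yaw 75.6 tz [ 0.004 -0.004 -1.   ] j [ 0.4  -0.1   1.88 -0.01  1.36 -0.92] F [-0.08 -0.43  0.51] w 0.0854 t 31.25
```

```bash
python3 -m inch '{"dp":[[0,0,-8],[0,0,-20],[0,0,-40],[0,0,-65],[0,0,-95],[0,0,-130],[0,0,-165],[0,0,-190]],"turn":[0,0,0,0,0,0,0,0],"gripper":[1,1,1,1,1,1,1,1]}'
for i in 1 2 3 4 5 6 7 8 9 10 11 12; do python3 -m inch '{"dp":[[0,0,0]],"turn":[0],"gripper":[0]}' | grep -E "force"; done; python3 -c "
from h import *
go((.576,.111,.46))"
```

```text
t: 32.25
position: [0.4901, 0.2344, 0.4609]
orientation: [0.79, 0.613, 0.001, 0.003]
ft_force: [-0.2, -0.2, -0.2]
width: 0.0853
ft_force: [0.3, -0.5, 0.6]
ft_force: [-0.4, 0.7, 0.4]
ft_force: [0.3, 0.8, -1.1]
ft_force: [0.7, -1.1, 0.2]
ft_force: [0.8, 0.3, 0.5]
ft_force: [-0.2, 0.1, -0.8]
ft_force: [0.3, 0.4, 0.8]
ft_force: [0.6, -0.2, 0.9]
ft_force: [0.2, 0.4, 0.3]
ft_force: [-0.6, -0.8, 0.2]
ft_force: [0.4, 0.2, -0.2]
ft_force: [0.5, -0.6, -0.7]
dp [-98.  114.2   2.3] turn 0 | pos [0.4896 0.2343 0.4614] yaw 75.6 tz [ 0.006 -0.003 -1.   ] j [ 0.4  -0.18  1.64 -0.01  1.68 -0.92] F [ 0.54 -0.55 -0.66] w -0.0001 t 33.75
```

```bash
python3 -m inch '{"dp":[[-20,23,0],[-45,50,0],[-70,78,0],[-90,102,0],[-101,114,5],[-101,114,25],[-101,114,42],[-101,114,46]],"turn":[0,0,0,0,0,0,0,0],"gripper":[0,0,0,0,0,0,0,0]}'
python3 -m inch '{"dp":[[0,0,0],[0,0,0]],"turn":[0,0],"gripper":[0,0]}'
for i in 1 2 3 4 5 ; do python3 -m inch '{"dp":[[0,0,1.2],[0,0,2],[0,0,2]],"turn":[0,0,0],"gripper":[0,0,0]}' | grep -E "posi|force"; done
```

```text
t: 34.75
position: [0.5749, 0.1087, 0.4143]
orientation: [0.79, 0.614, 0.001, 0.002]
ft_force: [0.3, -0.2, -0.2]
width: 0.0002
t: 35.0
position: [0.5747, 0.1091, 0.4147]
orientation: [0.789, 0.614, 0.001, 0.003]
ft_force: [0.4, -0.2, -0.1]
width: 0.0
position: [0.5747, 0.1091, 0.4127]
ft_force: [-0.3, -0.7, -0.1]
position: [0.5747, 0.109, 0.4106]
ft_force: [0.2, 0.7, 0.7]
position: [0.5747, 0.1091, 0.4085]
ft_force: [0.1, -0.2, 0.5]
position: [0.5747, 0.109, 0.4064]
ft_force: [0.7, -0.4, -1.3]
position: [0.5747, 0.109, 0.4043]
ft_force: [-0.5, 0.0, 0.3]
```

```bash
for i in 1 2 3 4 5 6 ; do python3 -m inch '{"dp":[[0,0,1],[0,0,1]],"turn":[0,0],"gripper":[0,0]}' | grep -E "posi|force"; python3 -m inch '{"dp":[[0,0,0]],"turn":[0],"gripper":[0]}' | grep force; done
```

```text
position: [0.5747, 0.109, 0.4032]
ft_force: [0.8, -0.2, 0.1]
ft_force: [0.3, -0.6, 0.2]
position: [0.5747, 0.109, 0.4021]
ft_force: [-0.5, -0.1, -0.3]
ft_force: [-0.0, -0.3, -0.3]
position: [0.5747, 0.109, 0.401]
ft_force: [0.2, -0.7, 0.0]
ft_force: [-0.7, -0.4, -0.3]
position: [0.5747, 0.109, 0.3999]
ft_force: [-0.2, 0.2, 0.4]
ft_force: [0.4, -0.4, -0.1]
position: [0.5747, 0.109, 0.3988]
ft_force: [-0.0, 0.3, 0.7]
ft_force: [0.8, 1.0, 0.1]
position: [0.5748, 0.109, 0.3978]
ft_force: [0.2, 1.1, 0.0]
ft_force: [-0.5, -0.5, 0.7]
```

```bash
for i in 1 2 3 4 5 6 7; do python3 -m inch '{"dp":[[0,0,1],[0,0,1]],"turn":[0,0],"gripper":[0,0]}' | grep -E "posi|force"; python3 -m inch '{"dp":[[0,0,0]],"turn":[0],"gripper":[0]}' | grep force; done
```

```text
position: [0.5747, 0.109, 0.3967]
ft_force: [-0.3, -0.6, -0.2]
ft_force: [-0.0, -0.0, 0.7]
position: [0.5748, 0.109, 0.3956]
ft_force: [0.7, 0.1, 0.3]
ft_force: [0.1, 0.8, 1.2]
position: [0.5748, 0.109, 0.3945]
ft_force: [-0.5, -0.7, 0.2]
ft_force: [-0.7, -0.7, 0.6]
position: [0.5748, 0.109, 0.3934]
ft_force: [1.0, 0.6, 0.8]
ft_force: [0.6, 0.6, 0.7]
position: [0.5748, 0.109, 0.3922]
ft_force: [-0.8, -0.1, 0.4]
ft_force: [-0.1, 0.6, 1.5]
position: [0.5748, 0.109, 0.3911]
ft_force: [0.5, -0.6, 0.8]
ft_force: [-0.4, 0.4, 0.7]
position: [0.5748, 0.109, 0.39]
ft_force: [0.3, 0.4, 0.9]
ft_force: [0.2, 0.9, 1.2]
```

```bash
python3 - <<'E'
from h import *
a=np.radians(-14.2);X=np.array([np.cos(a),np.sin(a),0]);Y=np.array([-X[1],X[0],0]);Z=np.array([0,0,1.])
def box(c,h): return [c+sx*h[0]*X+sy*h[1]*Y+sz*h[2]*Z for sx in(-1,1) for sy in(-1,1) for sz in(-1,1)]
ts=[]
for fn,(x0,y0,x1,y1),k in(('top0.png',(255,180,305,230),8),('side0.png',(298,140,348,210),8)):
    im=cv2.resize(cv2.imread('pics/'+fn)[y0:y1,x0:x1],None,fx=k,fy=k,interpolation=cv2.INTER_NEAREST)
    im=cv2.convertScaleAbs(im,alpha=1.6,beta=10)
    for z,col in((.2255,(0,255,0)),(.2196,(0,0,255))):
        p=np.array([proj(fn,q) for q in box(np.array([.5764,.1112,z]),(.014,.014,.003))])
        hull=cv2.convexHull(((p-[x0,y0]+.5)*k).astype(np.int32)); cv2.polylines(im,[hull],True,col,1)
    ts.append(im)
h=max(i.shape[0] for i in ts)
cv2.imwrite('pics/m9.png',np.hstack([cv2.copyMakeBorder(i,0,h-i.shape[0],0,0,0) for i in ts]))
E
```

```text
(no output)
```

View pics/m9.png

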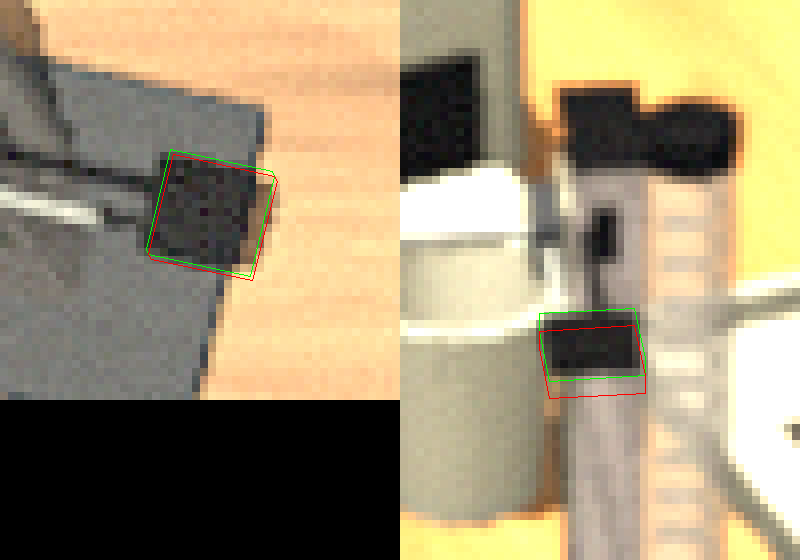

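```bash
python3 - <<'E'
from h import *
a=np.radians(-14.2);X=np.array([np.cos(a),np.sin(a),0]);Y=np.array([-X[1],X[0],0]);Z=np.array([0,0,1.])
pad=np.array([.5770,.1140,0])
tip=pad+.028*Y+.006*X
print('tip',tip,'top m9',(proj('top0.png',tip+.208*Z)-[255,180]+.5)*8)
k=10;x0,y0,x1,y1=305,150,345,200
ims=[]
for fn in('side0.png','side6.png'):
    im=cv2.resize(cv2.imread('pics/'+fn)[y0:y1,x0:x1],None,fx=k,fy=k,interpolation=cv2.INTER_CUBIC)
    im=cv2.convertScaleAbs(im,alpha=1.3)
    for z,c in((.204,(255,0,0)),(.208,(0,255,0)),(.212,(0,0,255))):
        if fn[4]=='6': z-=.0516+.0
        for s in(0,): 
            p=(proj('side0.png',tip+z*Z)-[x0,y0]+.5)*k; cv2.circle(im,tuple(int(v) for v in p),3,c,1); print(fn,z,p)
    ims.append(im)
cv2.imwrite('pics/m10.png',np.hstack(ims))
E
```

```text
tip [0.58968528 0.13967263 0.        ] top m9 [113.01915602 182.74393364]
side0.png 0.204 [180.89579542 339.94202976]
side0.png 0.208 [180.9178955  325.55700425]
side0.png 0.212 [180.94007369 311.1211374 ]
side6.png 0.15239999999999998 [180.61752754 521.06761866]
side6.png 0.15639999999999998 [180.63865594 507.31506247]
side6.png 0.1604 [180.65985736 493.51498363]
```

View pics/m10.png

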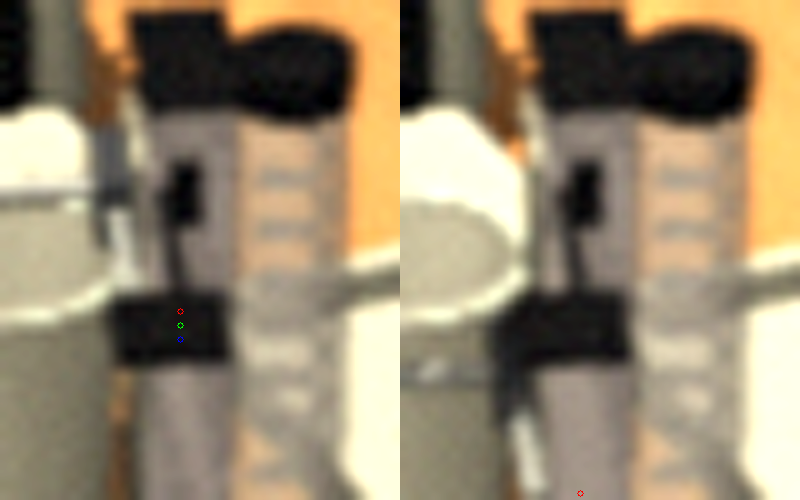

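```bash
python3 - <<'E'
from h import *
np.set_printoptions(linewidth=200)
g=cv2.cvtColor(cv2.imread('pics/side6.png'),cv2.COLOR_BGR2GRAY);print(g[186:210,311:327])
g=cv2.cvtColor(cv2.imread('pics/side0.png'),cv2.COLOR_BGR2GRAY);print(g[169:182,311:324])
g=cv2.cvtColor(cv2.imread('pics/top0.png'),cv2.COLOR_BGR2GRAY);print(g[200:212,254:288])
E
```

```text
[[ 92  89  76  51  28  23  18  24  38  50  51  59  64  60  52  54]
 [ 88  90  80  51  31  28  32  55  88 103 108 111 107  97  92  90]
 [ 78  75  70  45  29  34  35  60 100 116 119 120 119 109 103  97]
 [ 92  91  80  50  37  42  42  60  94 115 116 116 119 114 105  97]
 [ 94  95  85  54  39  51  60  60  89 111 118 119 119 114 106  96]
 [ 99  92  86  56  41  75  95  76  87 111 115 118 118 116 105  97]
 [ 96  95  85  62  61 113 131  99  91 106 115 116 117 116 109 100]
 [ 98  94  90  77  71 117 152 113  93 107 115 117 120 116 109 103]
 [ 96  91  89  79  76 115 152 129 103 108 115 117 114 116 116 105]
 [ 94  92  87  80  75 101 152 146 114 108 115 117 119 116 114 103]
 [ 95  91  85  79  68  89 150 152 115 110 113 118 116 116 113 102]
 [ 93  95  89  79  64  86 149 161 123 109 115 117 119 117 116 108]
 [ 94  92  86  75  67  82 136 157 129 107 114 115 118 118 115 111]
 [ 99  93  84  78  65  72 105 117 100 104 117 117 119 116 114 110]
 [ 91  91  86  76  65  66  71  74  81 101 113 114 117 119 116 111]
 [ 94  89  85  73  63  62  59  52  70 102 116 116 119 115 113 111]
 [ 93  91  79  72  63  57  5
[... 2193 characters left out ...]
 69]
 [ 64  63  64  60  52  51  62  72  90 113 124 127 125  86  31  30  30  32  46  40  31  26  25  25  32  34  32  34  30  32  18  21  61  74]
 [ 46  63  74  67  53  59  56  54  55  48  52  67  80  75  54  46  57  62  37  30  32  38  32  29  31  29  24  33  28  26  32  15  61  66]
 [ 33  49  62  71  67  55  52  56  59  59  53  56  62  72  69  72  69  72  50  27  16  32  36  34  32  31  33  31  32  32  29  31  62  66]
 [ 55  55  57  66  75  63  60  58  62  62  60  61  65  73  72  74  72  70  46  24  24  23  35  35  32  30  17  33  23  27  29  56  74  63]
 [ 71  73  65  67  68  63  59  65  60  57  60  60  66  67  71  71  69  73  58  46  43  32  16  20  26  26  33  29  22  34  21  62  68  94]]
```

```bash
python3 - <<'E'
from h import *
from scipy.optimize import brentq
np.set_printoptions(linewidth=220,precision=4,suppress=True)
g5=cv2.cvtColor(cv2.imread('pics/side5.png'),cv2.COLOR_BGR2GRAY).astype(int);g6=cv2.cvtColor(cv2.imread('pics/side6.png'),cv2.COLOR_BGR2GRAY).astype(int)
print(g5[164:176,281:292].T);print(g6[182:196,281:292].T)
d=lambda s:proj('side0.png',(.54,.214,.207))[1]-proj('side0.png',(.54,.214,.207-s))[1]
print([(s,-d(s)) for s in(.0475,.05,.0525,.055)])
# pointer tip
for z in(.205,.209):
    p=atz('top0.png',266.5,206.4,z)
    f=lambda zz:proj('side0.png',(p[0],p[1],zz))[1]-199.2
    z6=brentq(f,.1,.25);print('tip',p,'z6',z6,proj('side0.png',(p[0],p[1],z6)))
g=cv2.cvtColor(cv2.imread('pics/side0.png'),cv2.COLOR_BGR2GRAY);print(g[176:190,313:332])
g=cv2.cvtColor(cv2.imread('pics/top0.png'),cv2.COLOR_BGR2GRAY);print(g[196:218,271:292])
E
```

```text
[[  6   7  14 102 187 135  93 142 207 214 213 211]
 [  9   4  32 126 189 126  91 142 202 213 209 210]
 [  0   1  75 178 202 125  85 140 203 213 211 212]
 [  1   8  92 201 208 126  85 141 201 214 213 210]
 [  5  28 115 204 202 121  90 155 208 212 211 210]
 [  8  70 173 211 182 108  95 164 207 212 211 210]
 [  3  88 198 215 172 100  91 162 208 212 212 209]
 [  7  94 202 213 174 100  93 163 205 212 211 212]
 [ 17 107 201 214 177 107  91 163 207 211 211 209]
 [ 51 149 209 212 173 105 104 185 212 212 213 211]
 [ 81 185 217 209 158  98 110 195 216 216 216 215]]
[[214 220 210 148  84  64  86  76  70 109 171 184 183 186]
 [217 220 207 140  76  62  88  80  89 145 180 183 179 179]
 [217 216 201 130  70  65  84  75  98 164 182 178 179 177]
 [218 214 189 116  67  68  87  73  93 166 179 176 177 177]
 [216 211 172  97  66  72  83  75 105 167 176 177 177 174]
 [217 208 154  83  63  78  88  92 144 172 175 175 173 176]
 [215 199 138  72  62  77  86  98 160 179 174 173 174 175]
 [214 187 117  67  61  75  85 101 162 174 173 173 173 172]
 [211 169  97  62  65  75  89 112 159 171 171 172 170 173]
 [210 1
[... 2735 characters left out ...]
33]
 [ 70  46  24  24  23  35  35  32  30  17  33  23  27  29  56  74  63 119 141 136 134]
 [ 73  58  46  43  32  16  20  26  26  33  29  22  34  21  62  68  94 128 139 142 137]
 [ 72  76  67  61  58  47  44  47  35  23  29  21  27  21  57  59 118 143 141 139 134]
 [ 67  68  72  72  73  77  69  60  52  52  55  41  39  83 112 106 124 142 139 137 137]
 [ 74  74  68  73  76  70  73  75  73  75  79  58  75 127 146 145 142 140 134 134 139]
 [ 68  73  70  71  71  72  74  70  68  76  73  46 101 139 138 139 135 137 131 136 137]
 [ 75  70  72  71  68  69  71  67  76  68  67  39 113 143 139 134 138 140 139 140 137]
 [ 72  74  73  72  71  71  72  72  68  73  62  66 121 141 136 139 132 135 137 137 135]]
```

```bash
python3 -m inch '{"dp":[[0,0,4],[0,0,9],[0,0,14],[0,0,19],[0,0,24]],"turn":[0,0,0,0,0],"gripper":[0,0,0,0,0]}'
python3 -m inch '{"dp":[[0,0,5],[0,0,10],[0,0,15],[0,0,20]],"turn":[0,0,0,0],"gripper":[0,0,0,0]}' | grep -E "posi|force"
python3 -m inch '{"dp":[[0,0,4],[0,0,8],[0,0,11],[0,0,13]],"turn":[0,0,0,0],"gripper":[0,0,0,0]}'| grep -E "posi|force"
python3 -m inch '{"dp":[[0,0,0],[0,0,0]],"turn":[0,0],"gripper":[0,0]}'
```

```text
t: 42.38
position: [0.5749, 0.109, 0.3655]
orientation: [0.789, 0.614, 0.0, 0.002]
ft_force: [0.6, 0.5, 0.5]
width: -0.0001
position: [0.5749, 0.1089, 0.3452]
ft_force: [-1.1, 1.2, 1.3]
position: [0.5749, 0.1088, 0.332]
ft_force: [-0.4, 0.7, 1.2]
t: 43.62
position: [0.575, 0.1088, 0.332]
orientation: [0.789, 0.614, 0.0, 0.002]
ft_force: [0.5, -0.3, 0.5]
width: 0.0005
```

```bash
python3 -m inch '{"dp":[[0,0,2],[0,0,4],[0,0,5.5],[0,0,6.5],[0,0,6.5]],"turn":[0,0,0,0,0],"gripper":[0,0,0,0,0]}'
python3 -m inch '{"dp":[[0,0,0],[0,0,0]],"turn":[0,0],"gripper":[0,0]}'| grep -E "posi|force"
```

```text
t: 44.25
position: [0.575, 0.1088, 0.3253]
orientation: [0.79, 0.614, -0.0, 0.002]
ft_force: [0.1, -0.5, -0.8]
width: -0.0002
position: [0.575, 0.1088, 0.3254]
ft_force: [-0.8, -0.2, 0.1]
```

```bash
python3 -m inch '{"dp":[[0,0,-5],[0,0,-20],[0,0,-45],[0,0,-75],[0,0,-105],[0,0,-135],[0,0,-150],[0,0,-150]],"turn":[0,0,0,0,0,0,0,0],"gripper":[0,0,0,0,0,0,0,0]}'
python3 -m inch '{"dp":[[0,0,0],[0,0,0],[0,0,0],[0,0,0]],"turn":[0,0,0,0],"gripper":[0,0,0,0]}' && python3 -c "
from h import *
print(r.finish_job())"
```

```text
t: 45.5
position: [0.5745, 0.1092, 0.4763]
orientation: [0.789, 0.614, 0.001, 0.002]
ft_force: [-0.1, 0.7, -0.3]
width: 0.0001
t: 46.0
position: [0.5745, 0.1092, 0.4761]
orientation: [0.789, 0.614, 0.0, 0.002]
ft_force: [0.6, -0.6, -0.9]
width: 0.0001
the job is handed in; nothing more can be done
None
```

I hung the dark eye bracket on the scale's hook, set the marker and handed the job in at 46 s, but I couldn't confirm by picture that the marker is level. My force-averaging reads had used up all 200 camera calls before the release, so there is no picture of the final state.

**Hanging:** I lowered the bracket slowly onto the spring and let go with about 0.1 N left on the hand vertically and almost nothing sideways. The bracket weighs about 4.7 N, so the hook should have sunk about 58.6 mm. Hand height and force agree on this to about 1 mm. One picture taken partway down showed the hook about 5 mm lower than the force reading implied at that moment. After release the hand's force readings were near zero. That the bracket hangs still is inferred, not seen.

**Marker:** I aimed for 73.6 mm of travel, which is the sink plus 15 mm. The force readings showed no clear jump when the fingers reached the pad. I placed that point from three sources that disagreed:

| Source | Pad contact, TCP height |
|---|---|
| Pictures | 0.400–0.401 m |
| Force readings | 0.396–0.400 m |
| Hook geometry | about 0.398 m |

I pushed down to a TCP height of 0.3253 m, so the marker could be about 2 mm off level, possibly a little more.

**Also unresolved:** centring the eye sideways took about 7 mm more than the pictures suggested. I corrected it until the sideways force was near zero.

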